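# Wedge a rocking instrument steady

## Task

The open instrument chassis rocks because the rubber foot under its near left corner is too short to reach the bench. With the fingertips, push the grey wedge along the bench, thin end first, under that foot until it is snug and the rocking stops, but not so far that it jacks the chassis off its other feet; then press down firmly on the top of that corner with the fingertips to prove that it no longer dips, and let go. Nothing is gripped or lifted: do not shove the chassis along the bench, and leave the other things where they are.

Things in the scene. Friction and masses are not known exactly. Their poses are not given: they have to be found in the camera images.
- instrument: open zinc-plated instrument chassis, circuit board and steel-cored transformer inside; 2.1 kg, loose, 230 mm along x, 308 mm along y, on four rigid rubber feet 21 mm across. Origin: middle of the footprint, 14 mm above the bench; x from the connector panel (robot side) to the far side, y left, z up. Left wall (black panel) at y = 154 mm; metal underside at z = 4 mm, top edges at 98 mm
- foot_centre (a point): centre of the underside (within 2 mm in height) of the short foot, at x = -80, y = 120 mm of the chassis; the foot is 21 mm across, flat below. It hangs 4 to 8 mm above the bench (varies, cannot be read); the other feet, at (-80, -120), (90, -120), (90, 120) mm, stand on the bench. A press of 2 to 4 N on this corner makes the chassis dip. Axes as the chassis
- corner (a point): where to press: on the top edge of the connector panel at the near left corner of the chassis, 112 mm above the bench (x = -100, y = 140 mm of the chassis). The panel's top is 11 mm wide along the chassis x, this point in its middle, and runs 12 mm further to the left. Axes as the chassis
- wedge: grey hard-plastic levelling wedge flat on the bench left of the chassis, 130 x 40 mm, 80 g, loose; its top slopes evenly from 18 mm (thick end) to 2 mm (thin end), 1 mm in 8. Origin: middle of the underside; x from thick to thin end, z up. Friction about 0.6: it slides at under 1 N, stiffens by several N within a few mm once it takes up the foot, and stays where it is left
- wedge_thick_end (a point): middle of the wedge's flat upright thick-end face (40 mm wide, 18 mm high), 9 mm above the bench: where to push. Axes as the wedge
- wedge_thin_end (a point): middle of the wedge's thin edge, 1 mm above the bench. Axes as the wedge
- torque_screwdriver: bystander: black torque screwdriver lying on the bench, 186 mm long, 34 mm thick; origin at the middle of its underside
- dish: bystander: small black dish of screws, 67 mm across, 24 mm high; origin at the middle of its underside
- spool: bystander: white reel of grey wire standing on its flange, 64 mm across, 42 mm high; origin at the middle of its underside
- inlet: bystander: black mains inlet lying on its bezel, 34 x 58 x 37 mm; origin at the middle of its underside
Not all that is in view belongs to the job. Of the things like the wedge, leave any that is red; of the rest the smaller one is meant.

How it is judged:
On the way, in this order (a step that is already met when the one before it is completed fails the run):
1. the wedge lies under the short foot and carries it (more than 0.8 N), the chassis still level (contact force between wedge and instrument above 0.8 N and angle between instrument's own z axis and vertical below 0.006 rad and y of foot_centre in the frame of wedge between -0.02 and 0.02 m), for 0.2 s.
2. the fingertips press down firmly on the near left corner (more than 4 N), which bears on the wedge and does not dip (tilt under 0.5 degrees) (contact force between the fingers and instrument above 4 N and contact force between wedge and instrument above 0.5 N and horizontal distance between the grasp point and corner below 0.06 m and height (world z) of the grasp point above 0.1 m and angle between instrument's own z axis and vertical below 0.008 rad), for 0.1 s.
At the end, for the whole second after the job is handed in: the wedge rests on the bench with the short foot bearing on it (contact force over 0.3 N, the foot's centre within 20 mm of the wedge's centre line), the chassis level within 0.35 degrees (neither dipping nor jacked up), everything at rest (contact force between wedge and instrument above 0.3 N and angle between instrument's own z axis and vertical below 0.006 rad and y of foot_centre in the frame of wedge between -0.02 and 0.02 m and height (world z) of wedge below 0.004 m and linear speed of each of wedge, instrument below 0.01 m/s); the robot touches nothing.
It fails at once if the wedge is lifted off the bench (height (world z) of wedge above 0.012 m).
It fails at once if the wedge is gripped or straddled between the fingers (contact force between the fingers and wedge above 0.5 N and z of the grasp point in the frame of wedge below 0.03 m and x of the grasp point in the frame of wedge between -0.062 and 0.065 m and y of the grasp point in the frame of wedge between -0.018 and 0.018 m).
It fails at once if the chassis is lifted or tipped (angle between instrument's own z axis and vertical above 0.08 rad or height (world z) of instrument above 0.024 m).
It fails at once if the chassis is shoved more than 25 mm (distance of instrument from where it was at the start of the episode above 0.025 m).
It fails at once if a bystander is moved (distance of any of torque_screwdriver, dish, spool, inlet from where it was at the start of the episode above 0.02 m).
It also fails if it takes over 58 s, if anything falls off the work surface, if the arm or the gripper's body presses on something with over 40 N, if the wrist force passes 120 N, or if a joint passes its speed limit or range.

## Robot

A 6-joint arm with a two-finger parallel gripper is mounted at the origin on a cart in front of the work surface, level with it; the furniture and walls round the work are solid. World frame = base frame: x ahead of the robot, y to its left, z up, the work surface at z = 0. Lengths are in m, angles in rad, forces in N, time in s.
With the tool pointing down it reaches from about 0.425 to 0.95 m from the base axis. Payload 3.5 kg.
Tool frame: the origin (TCP) lies midway between the tips of the shut fingers; the grasp point (between the pads) lies 19 mm behind it; z points along the fingers, y is the line along which they close (so a half turn about z gives the same grasp; the last joint's range is limited). The gripper opens to 85 mm and grips with 20 to 120 N. Pads are 22 mm wide; open, the fingers measure 114 mm over their backs; the gripper's body (76 mm by 85 mm) begins 54 mm behind the grasp point. The pads swing forward as they close: fully open they stand 13 mm farther back than shut.
Start: joints at [-1.495, 0.286, 1.577, -0, 1.279, -0.15], TCP at [0.151, -0.658, 0.231] pointing down, gripper open.
Joint ranges: [-2.77, 2.77], [-0.9, 2.22], [0.21, 2.48], [-1.53, 4.67], [0.24, 2.81], [-2.84, 2.84]. Speed limits (rad/s): [2.79, 2.79, 3.14, 3.14, 3.14, 3.14].

## Interface

Orientations are given as a unit quaternion [x, y, z, w].
In Python, from plant import ctrl gives the robot as it stands. The module is installed in compiled form; this text tells all that it offers.
- The arm moves only by the shell command python3 -m inch 'ROWS' [FORCE]. ROWS is JSON, a list of rows, each a list of 5 numbers: the closure, from 0 (fully open) to 1 (shut), then the shift along the tool's x, y, z in m, then the turn about the tool's z in degrees. A call has 1 to 5 rows; each row is the pose to reach, as a shift and turn from the pose commanded when the call began, along the tool's axes at that moment; what a row does not reach only later rows make up. A row lasts 1/12 s, in which the tool goes at most 41.7 mm and 7.16 degrees, less where a joint would pass 70% of its speed; a pose out of reach is approached as far as the arm can. A call with a gripper value outside its range is refused whole. The fingers move at their own pace and stop on an object; FORCE is the grip in N (left out, the last holds). Time passes only in rows, so rows that repeat a pose let the fingers close. It gives the time, the measured TCP pose, the force, the opening and the grip force at its end, in the units of the state.
- ctrl.get_state(): the state, without advancing time (a new reading comes with each control period).
- ctrl.read_camera(name): name is "scene" or "top" or "wrist"; returns a dict with "pixels" (480x640x3 uint8, red, green, blue), "depth" (480x640 float32, m along the optical axis (not along the pixel's ray), 0 where there is no reading), "fx", "fy", "cx", "cy" (pixels), "D" ([k1, k2, p1, p2, k3] as OpenCV has them; the pictures are not rectified), "xyz" and "rotation" of the camera in the world; the wrist camera has in their place "mount" (4x4, takes a point from camera to tool coordinates, whose origin is the TCP and whose axes are the flange's). Camera axes: x right, y down, z forward; pixel columns grow to the right and rows downward; lengths in m; the calibration is good to about 2 mm. A picture is of the moment at which its call begins: read the wrist's pose just before it.
- ctrl.sign_off(): hands the job in; it is judged then, once.
Trained networks look in a picture, given as the dict that the camera call returned (one of the last four; its "shot" number tells which), for a name from the list of things; names that differ only in an ending like _2 or _b are one class to them, and where a whole thing is asked for, a point or a joint stands for the part that bears it (a point fixed in the world has none). Each returns a list of dicts, best first, with "score" (0 to 1); they miss things now and then, are a little off and sometimes report something else, mostly with a low value. They report only what shows in the picture. A call takes as long as a camera call. They do not tell look-alikes from the thing itself.
- ctrl.spot_in(query, picture): "at" ([column, row] in pixels, amid what is visible of it).
- ctrl.tip_of(query, picture): "at" ([column, row] in pixels: a listed point, or the origin of a listed thing).
The state is a dict: "time": time; "qpos": joint angles; "dq": joint speeds; "joint_efforts": joint torques, N m; "eef_pos": TCP position; "tcp_rot": TCP orientation; "contact_force": force on the tool from outside, world axes, zero at the start; "wrist_torque": the same for the moment, N m; "opening": opening from 0.0 (shut) to 1.0 (fully open); "finger_force": force on a finger pad.
Only numpy, scipy, OpenCV 4.12 (cv2) and the standard library are available. Lean on these libraries where they do the work, as an engineer would, in place of code of your own. Each camera call takes 0.05 s, during which the arm holds its last target. There are 200 camera calls.

## Working session

There is one attempt and no reset: what is moved stays moved. The work goes in short steps, Python scripts to look and compute and a shell command to move; the robot and the scene stay as the last step left them, time stands still between calls to the robot, and variables do not carry over. Pictures are saved under pics/ and viewed, at most 10 in all, crops included, and the job is handed in when it is done.

```bash
mkdir -p pics; cat > h.py <<'E'
import numpy as np, cv2
from plant import ctrl
from scipy.spatial.transform import Rotation as R
def pose(c):
    r=np.array(c["rotation"],float)
    r=r if r.shape==(3,3) else (R.from_quat(r).as_matrix())
    return r,np.array(c["xyz"])
def K(c): return np.array([[c["fx"],0,c["cx"]],[0,c["fy"],c["cy"]],[0,0,1.]]),np.array(c["D"],float)
def ray(c,px):
    k,d=K(c); u=cv2.undistortPoints(np.array([[px]],float),k,d)[0,0]; return np.array([u[0],u[1],1.])
def onplane(c,px,z):
    r,t=pose(c); v=r@ray(c,px); return t+v*(z-t[2])/v[2]
def bydepth(c,px):
    r,t=pose(c); d=c["depth"][int(round(px[1])),int(round(px[0]))]; return t+r@ray(c,px)*d
def proj(c,P):
    r,t=pose(c);k,d=K(c); q=(np.atleast_2d(P)-t)@r
    return cv2.projectPoints(q,np.zeros(3),np.zeros(3),k,d)[0][:,0]
def save(c,n): cv2.imwrite(f"pics/{n}.png",c["pixels"][:,:,::-1])
E
python3 - <<'E'
from h import *
np.set_printoptions(precision=4,suppress=True)
for n in("top","scene"):
    c=ctrl.read_camera(n); save(c,n); print(n,c["xyz"],c["fx"],np.array(c["rotation"]).shape)
    for q in("instrument","foot_centre","corner","wedge","wedge_thick_end","wedge_thin_end","torque_screwdriver","dish","spool","inlet"):
        for d in ctrl.tip_of(q,c)[:3]:
            z={"instrument":.014,"corner":.112,"foot_centre":.006,"wedge_thick_end":.009}.get(q,0)
            print(q,round(d["score"],2),np.round(d["at"]),onplane(c,d["at"],z),bydepth(c,d["at"]))
s=ctrl.get_state();print(s)
E
```

```text
top [0.3401 0.0637 1.1153] 433.4528797521742 (4,)
instrument 0.87 [444. 210.] [ 0.612  -0.2538  0.014 ] [ 0.6    -0.2397  0.0627]
instrument 0.31 [219. 237.] [0.5557 0.3358 0.014 ] [0.5496 0.328  0.0453]
foot_centre 0.89 [401. 247.] [ 0.5192 -0.1374  0.006 ] [ 0.5023 -0.1184  0.1112]
foot_centre 0.68 [402. 246.] [ 0.5216 -0.1378  0.006 ] [ 0.5041 -0.1184  0.1128]
foot_centre 0.48 [312. 175.] [0.7212 0.0904 0.006 ] [0.7142 0.0899 0.0262]
wedge 0.94 [308. 309.] [0.3669 0.106  0.    ] [0.3667 0.1058 0.0067]
wedge 0.91 [390. 308.] [ 0.3654 -0.101   0.    ] [ 0.3652 -0.0993  0.0112]
wedge 0.89 [343. 252.] [0.5102 0.0147 0.    ] [0.5085 0.0152 0.0111]
wedge_thick_end 0.83 [426. 322.] [ 0.3264 -0.1879  0.009 ] [ 0.3265 -0.1845  0.0241]
wedge_thick_end 0.81 [305. 279.] [0.4425 0.1135 0.009 ] [0.4432 0.1138 0.0022]
wedge_thick_end 0.73 [320. 260.] [0.4897 0.0738 0.009 ] [0.4907 0.0739 0.0019]
wedge_thin_end 0.77 [358. 300.] [ 0.3868 -0.0192  0.    ] [ 0.3868 -0.0192 -0.0011]
wedge_thin_end 0.66 [311. 333.] [0.306  0.1011 0.    ] [0.3061 0.101  0.0043]
wedge_thin_end 0.64 [368. 247.] [ 0.5211 
[... 1632 characters left out ...]
48 [240. 249.] [0.7309 0.0943 0.    ] [0.7145 0.1136 0.0196]
spool 0.38 [380. 190.] [ 0.5622 -0.286   0.    ] [ 0.4991 -0.1061  0.1125]
inlet 0.62 [242. 249.] [0.7275 0.0917 0.    ] [0.7106 0.1117 0.0204]
{'time': 1.1, 'qpos': array([-1.495 ,  0.2863,  1.5767,  0.    ,  1.2786, -0.15  ]), 'dq': array([ 0.0021,  0.0009,  0.0006, -0.0003,  0.0025,  0.0012]), 'joint_efforts': array([  0.0004, -40.5975, -29.2942,  -0.0001,   0.0006,   0.    ]), 'eef_pos': array([ 0.1512, -0.6579,  0.2313]), 'tcp_rot': array([0.9936, 0.1127, 0.    , 0.    ]), 'contact_force': array([-0.6386, -0.5917, -0.2944]), 'wrist_torque': array([-0.0082, -0.0276, -0.0361]), 'finger_force': 0.0, 'opening': 1.0022754370714742}
```

```bash
python3 - <<'E'
import cv2
a=cv2.imread("pics/top.png")[160:360,180:500]; b=cv2.imread("pics/scene.png")[150:350,300:500]
cv2.imwrite("pics/c1.png",cv2.resize(a,None,fx=2.5,fy=2.5,interpolation=2)); cv2.imwrite("pics/c2.png",cv2.resize(b,None,fx=2.5,fy=2.5,interpolation=2))
E
```

```text
(no output)
```

View pics/c1.png

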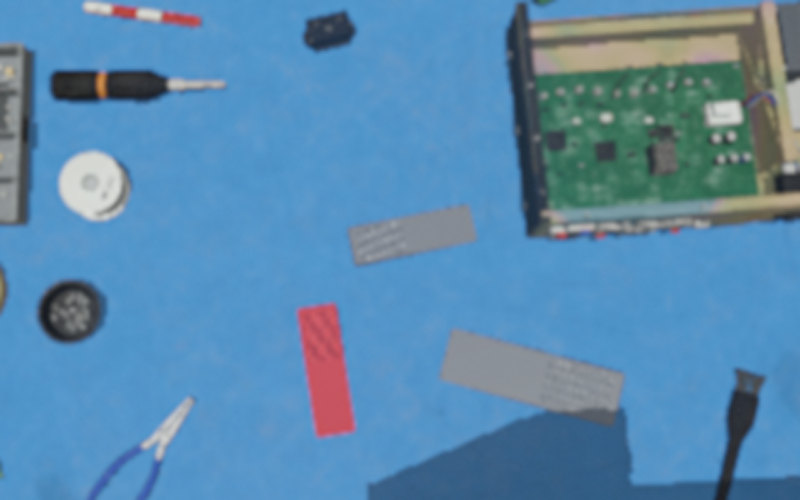

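View pics/c2.png

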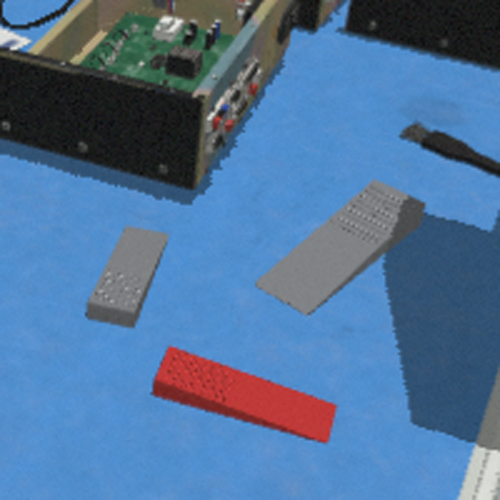

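Candidates (top image): red wedge (311,308) excluded by colour; large grey wedge (393,311) and small grey wedge (345,254). The smaller grey is meant. The crops confirm it: thick end with ribs at (320,258), thin end pointing to the chassis at (368,247).

```bash
python3 - <<'E'
from h import *
np.set_printoptions(precision=4,suppress=True)
for n in("top","scene"):
    c=ctrl.read_camera(n); r,t=pose(c);k,d=K(c)
    v,u=np.mgrid[0:480,0:640]; pts=np.stack([u,v],-1).reshape(-1,1,2).astype(float)
    x=cv2.undistortPoints(pts,k,d)[:,0]; dep=c["depth"].ravel()
    P=(np.c_[x,np.ones(len(x))]*dep[:,None])@r.T+t; P[dep==0]=np.nan
    z=P[:,2]
    # everything high
    m=(z>.104)&(z<.118)&(P[:,0]>.4)&(P[:,0]<.85)&(P[:,1]>-.45)&(P[:,1]<-.05)
    xy=P[m][:,:2].astype(np.float32); print(n,len(xy),cv2.minAreaRect(xy),xy.min(0),xy.max(0))
    # left wall edge: max y per x bin ; front panel edge: min x per y bin
    L=np.array([[b,np.percentile(xy[abs(xy[:,0]-b)<.006,1],97)] for b in np.arange(.52,.72,.015) if (abs(xy[:,0]-b)<.006).sum()>3])
    F=np.array([[b,np.percentile(xy[abs(xy[:,1]-b)<.006,0],3)] for b in np.arange(-.36,-.13,.015) if (abs(xy[:,1]-b)<.006).sum()>3])
    print("left",np.polyfit(*L.T,1),L[::3].ravel()); print("front",np.polyfit(*F.T,1),F[::3].ravel())
    # wedge
    px=c["pixels"].astype(int).reshape(-1,3); g=(px.max(1)-px.min(1)<40)&(px.mean(1)>60)
    w=g&(abs(P[:,0]-.505)<.06)&(P[:,1]>-.08)&(P[:,1]<.1)&(z<.03)
    W=P[w]; rc=cv2.minAreaRect(W[:,:2].astype(np.float32)); print("wedge",w.sum(),rc,cv2.boxPoints(rc).round(4).tolist())
    C=W[:,:2]-W[:,:2].mean(0); ax=np.linalg.svd(C,full_matrices=False)[2][0]; ax*=-np.sign(ax[1]); print(W.mean(0),np.degrees(np.arctan2(ax[1],ax[0])),(C@ax).min(),(C@ax).max())
    # tallest obstacles
    o=(z>.15)&(P[:,0]>.1)&(P[:,0]<1)&(abs(P[:,1])<.8); Q=P[o]
    for a in np.arange(-.8,.4,.2):
        q=Q[(Q[:,1]>a)&(Q[:,1]<=a+.2)]
        if len(q)>5: print("tall",a,len(q),q.min(0),q.max(0))
E
```

```text
top 1715 ((0.6665240526199341, -0.23299819231033325), (0.3298599123954773, 0.3495410680770874), 2.688908576965332) [ 0.4959 -0.4137] [ 0.8242 -0.0507]
left [ 0.049  -0.1295] [ 0.52   -0.1062  0.565  -0.1018  0.61   -0.0997  0.655  -0.0976  0.7
 -0.0949]
front [-0.0462  0.4913] [-0.36    0.5076 -0.315   0.5059 -0.27    0.5037 -0.225   0.5018 -0.18
  0.5004 -0.135   0.4976]
wedge 691 ((0.5056477189064026, 0.010141104459762573), (0.03765945881605148, 0.1263190358877182), 11.383370399475098) [[0.474700003862381, 0.06830000132322311], [0.49970000982284546, -0.05550000071525574], [0.5365999937057495, -0.04809999838471413], [0.5116000175476074, 0.07580000162124634]]
[0.5052 0.0111 0.0098] -78.60097313053299 -0.06217293478771791 0.06415064682370351
tall -0.8 1021 [ 0.6188 -0.6715  0.1503] [ 0.9655 -0.6     0.3245]
tall -0.6000000000000001 4169 [ 0.7936 -0.6     0.2382] [ 0.9565 -0.4     0.551 ]
tall -0.40000000000000013 7485 [ 0.169  -0.4     0.1503] [ 0.9287 -0.2     0.6539]
tall -0.20000000000000018 28384 [ 0.1001 -0.2     0.1501] [ 0.8605 -0.      0.7214]
tall -2.220446049250313e-16 16558
[... 789 characters left out ...]
703407288, -0.04899999871850014], [0.5109000205993652, 0.08100000023841858]]
[0.5009 0.0244 0.0105] -78.68111742938513 -0.05357641818885789 0.07869887387995177
tall -0.8 1651 [ 0.1128 -0.7996  0.152 ] [ 0.9999 -0.6002  0.4121]
tall -0.6000000000000001 1478 [ 0.8637 -0.6     0.2362] [ 1.     -0.4001  0.4045]
tall -0.40000000000000013 2539 [ 0.8174 -0.4     0.1517] [ 1.     -0.2009  0.4238]
tall -0.20000000000000018 9498 [ 0.1004 -0.1997  0.15  ] [ 0.9998 -0.      0.517 ]
tall -2.220446049250313e-16 28175 [0.1  0.   0.15] [0.9999 0.2    0.5039]
tall 0.19999999999999973 25354 [0.7525 0.2001 0.1501] [0.9999 0.4    0.5253]
tall 0.3999999999999997 2082 [0.7537 0.4    0.15  ] [0.9898 0.4243 0.5052]
```

View pics/top.png

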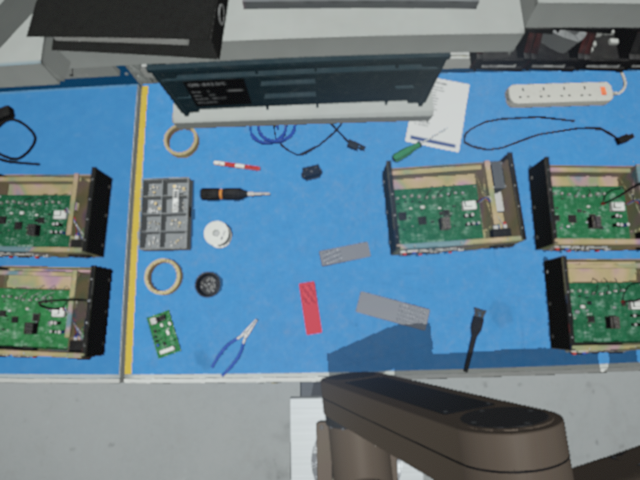

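View pics/scene.png

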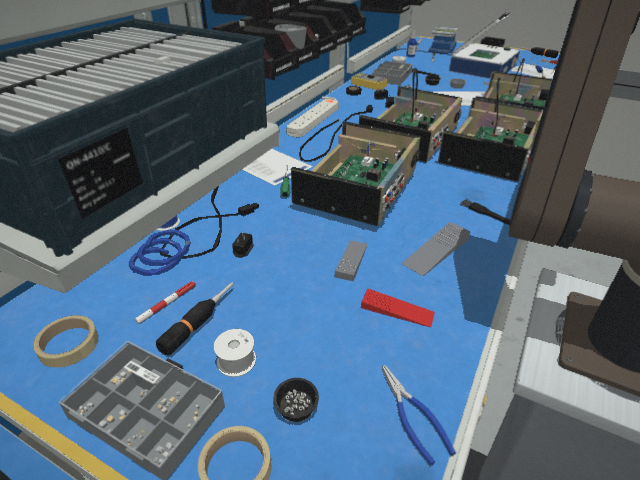

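The small grey wedge at (345,254) lies thin end to the chassis; the chassis corner is at about (393,247) in the top image. The tall rack stands at x > 0.73, clear of the path.

```bash
cat >> h.py <<'E'
def to(p,yaw):
    s=ctrl.get_state(); M=R.from_quat(s["tcp_rot"]).as_matrix()
    y0=np.degrees(np.arctan2(M[1,0],M[0,0])); d=M.T@(np.array(p)-s["eef_pos"])
    print("t",round(s["time"],2),"shift mm",np.round(d*1e3,1),"turn",round(-((yaw-y0+180)%360-180),1),"pos",np.round(s["eef_pos"],4),"yaw",round(y0,1),"F",np.round(s["contact_force"],2))
E
python3 -m inch '[[0.88,0.034,-0.025,0,-7],[0.88,0.068,-0.05,0,-14],[0.88,0.102,-0.075,0,-21],[0.88,0.136,-0.1,0,-28],[0.88,0.17,-0.125,0,-35]]'
python3 -c "
from h import *
to([.48,-.25,.231],97.8);to([.488,.105,.231],97.8)"
```

```text
time: 1.62
eef_pos: [0.288, -0.4985, 0.2314]
tcp_rot: [0.913, 0.409, 0.0, 0.0]
contact_force: [0.1, -0.4, 0.1]
opening: 0.301
finger_force: 0.0
t 1.62 shift mm [313.2 -22.2   0.4] turn -49.6 pos [ 0.288  -0.4985  0.2314] yaw 48.2 F [ 0.08 -0.36  0.1 ]
t 1.62 shift mm [ 5.834e+02 -2.527e+02  3.000e-01] turn -49.6 pos [ 0.288  -0.4985  0.2314] yaw 48.2 F [ 0.08 -0.36  0.1 ]
```

```bash
python3 -m inch '[[0.88,0.04,-0.003,0,-7],[0.88,0.08,-0.006,0,-14],[0.88,0.12,-0.009,0,-21],[0.88,0.16,-0.012,0,-28],[0.88,0.2,-0.015,0,-35]]'
python3 -c "
from h import *
to([.488,.105,.231],97.8)"
```

```text
time: 2.03
eef_pos: [0.4108, -0.3398, 0.2317]
tcp_rot: [0.747, 0.664, -0.0, 0.0]
contact_force: [1.3, -0.4, -0.4]
opening: 0.118
finger_force: 0.0
t 2.03 shift mm [4.508e+02 2.450e+01 4.000e-01] turn -14.5 pos [ 0.4108 -0.3398  0.2317] yaw 83.3 F [ 1.34 -0.37 -0.37]
```

```bash
python3 -m inch '[[0.88,0.04,0.002,0,-6],[0.88,0.08,0.004,0,-12],[0.88,0.12,0.006,0,-13.7],[0.88,0.16,0.008,0,-13.7],[0.88,0.2,0.01,0,-13.7]]'
python3 -m inch '[[0.88,0.04,0.002,0,0],[0.88,0.08,0.004,0,0],[0.88,0.12,0.006,0,0],[0.88,0.16,0.008,0,0],[0.88,0.2,0.01,0,0]]'
python3 -c "
from h import *
to([.488,.105,.231],97.8)"
```

```text
time: 2.45
eef_pos: [0.4445, -0.1423, 0.2317]
tcp_rot: [0.665, 0.747, 0.0, 0.0]
contact_force: [1.2, -0.3, 0.2]
opening: 0.119
finger_force: 0.0
time: 2.87
eef_pos: [0.4308, 0.0575, 0.2318]
tcp_rot: [0.665, 0.747, 0.0, 0.001]
contact_force: [0.3, 0.6, 0.1]
opening: 0.122
finger_force: 0.0
t 2.87 shift mm [40.6 62.3  0.9] turn -1.2 pos [0.4308 0.0575 0.2318] yaw 96.6 F [0.31 0.63 0.14]
```

```bash
python3 -m inch '[[0.88,0.02,0.03,0,-0.6],[0.88,0.04,0.06,0,-1],[0.88,0.041,0.062,0,-1],[0.88,0.041,0.062,0.04,-1],[0.88,0.041,0.062,0.08,-1]]'
python3 -m inch '[[0.88,0,0,0,0],[0.88,0,0,0,0]]'
python3 - <<'E'
from h import *
to([.488,.105,.014],97.8)
s=ctrl.get_state();c=ctrl.read_camera("wrist")
T=np.eye(4);T[:3,:3]=R.from_quat(s["tcp_rot"]).as_matrix();T[:3,3]=s["eef_pos"];T=T@np.array(c["mount"])
c["rotation"]=T[:3,:3];c["xyz"]=T[:3,3];save(c,"w1")
for q,z in(("wedge_thick_end",.009),("wedge_thin_end",.001),("foot_centre",.006)):
    for d in ctrl.tip_of(q,c)[:3]: print(q,round(d["score"],2),np.round(d["at"]),np.round(onplane(c,d["at"],z),4))
E
```

```text
time: 3.28
eef_pos: [0.4911, 0.1041, 0.1536]
tcp_rot: [0.658, 0.753, 0.003, 0.003]
contact_force: [0.7, 0.3, -0.4]
opening: 0.122
finger_force: 0.0
time: 3.45
eef_pos: [0.4862, 0.1033, 0.1494]
tcp_rot: [0.659, 0.753, -0.002, -0.002]
contact_force: [0.9, -0.4, 0.4]
opening: 0.121
finger_force: 0.0
t 3.45 shift mm [  1.3   2.9 135.4] turn -0.2 pos [0.4862 0.1033 0.1494] yaw 97.6 F [ 0.89 -0.38  0.4 ]
wedge_thick_end 0.86 [319. 264.] [0.4922 0.0752 0.009 ]
wedge_thick_end 0.81 [248. 209.] [0.4329 0.1113 0.009 ]
wedge_thin_end 0.85 [326. 396.] [ 0.5159 -0.0502  0.001 ]
wedge_thin_end 0.66 [184. 345.] [ 0.3867 -0.0166  0.001 ]
wedge_thin_end 0.58 [598. 275.] [0.7249 0.0942 0.001 ]
```

View pics/w1.png

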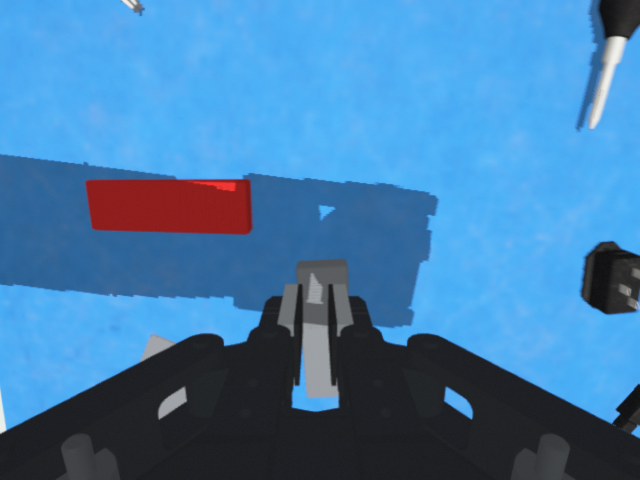

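The wrist view shows the small grey wedge's thick end (297–347, 265) straight ahead of the fingertips, with the red one well off at (170,207). Going down behind it.

```bash
python3 -m inch '[[0.88,0.002,0.002,0.035,0],[0.88,0.002,0.002,0.07,0],[0.88,0.002,0.002,0.1,0],[0.88,0.002,0.002,0.125,0],[0.88,0.002,0.002,0.138,0]]'
python3 -m inch '[[0.88,0,0,0,0],[0.88,0,0,0.001,0]]'
python3 -c "
from h import *
to([.492,.075,.009],97.8);to([.521,-.137,.009],97.8)"
```

```text
time: 4.07
eef_pos: [0.4896, 0.1056, 0.0124]
tcp_rot: [0.659, 0.753, -0.0, -0.0]
contact_force: [-0.6, -0.9, -0.2]
opening: 0.119
finger_force: 0.0
time: 4.23
eef_pos: [0.4913, 0.1057, 0.0138]
tcp_rot: [0.659, 0.753, 0.001, 0.001]
contact_force: [-0.3, -0.4, 0.2]
opening: 0.121
finger_force: 0.0
t 4.23 shift mm [-30.5  -3.3   4.8] turn -0.2 pos [0.4913 0.1057 0.0138] yaw 97.6 F [-0.29 -0.39  0.24]
t 4.23 shift mm [-244.5   -2.7    4.9] turn -0.2 pos [0.4913 0.1057 0.0138] yaw 97.6 F [-0.29 -0.39  0.24]
```

```bash
python3 -m inch '[[0.88,-0.004,-0.003,0.004,0],[0.88,-0.01,-0.003,0.004,0],[0.88,-0.016,-0.003,0.004,0],[0.88,-0.022,-0.003,0.004,0],[0.88,-0.028,-0.003,0.004,0]]'
python3 -m inch '[[0.88,-0.008,0,0,0],[0.88,-0.016,0,0,0],[0.88,-0.024,0,0,0],[0.88,-0.032,0,0,0],[0.88,-0.04,0,0,0]]'
python3 -m inch '[[0.88,-0.001,0,0,0],[0.88,-0.001,0,0,0]]'
python3 - <<'E'
from h import *
to([.521,-.137,.009],97.8)
for n in("top","scene"):
    c=ctrl.read_camera(n); save(c,n+"2")
    for q,z in(("wedge_thick_end",.009),("wedge_thin_end",.001)):
        for d in ctrl.tip_of(q,c)[:4]: print(n,q,round(d["score"],2),np.round(d["at"]),np.round(onplane(c,d["at"],z),4))
a=cv2.imread("pics/top2.png")[190:310,280:440];b=cv2.imread("pics/scene2.png")[170:290,300:460]
cv2.imwrite("pics/v2.png",cv2.resize(np.hstack([a,b]),None,fx=2.5,fy=2.5,interpolation=2))
E
```

```text
time: 4.65
eef_pos: [0.4915, 0.0769, 0.0093]
tcp_rot: [0.659, 0.752, 0.001, 0.001]
contact_force: [0.1, 0.9, 0.6]
opening: 0.12
finger_force: 0.5
time: 5.07
eef_pos: [0.496, 0.0371, 0.0083]
tcp_rot: [0.659, 0.753, -0.0, -0.0]
contact_force: [0.3, 0.7, 0.7]
opening: 0.121
finger_force: 0.6
time: 5.23
eef_pos: [0.4961, 0.0362, 0.0082]
tcp_rot: [0.659, 0.752, -0.0, -0.0]
contact_force: [-0.4, 0.0, 0.6]
opening: 0.117
finger_force: 0.0
t 5.23 shift mm [-175.     1.9   -0.8] turn -0.2 pos [0.4961 0.0362 0.0082] yaw 97.6 F [-0.44  0.03  0.59]
top wedge_thick_end 0.88 [424. 320.] [ 0.3314 -0.1835  0.009 ]
top wedge_thick_end 0.58 [307. 277.] [0.446 0.107 0.009]
top wedge_thin_end 0.8 [389. 248.] [ 0.5182 -0.1071  0.001 ]
top wedge_thin_end 0.64 [356. 301.] [ 0.3848 -0.0144  0.001 ]
scene wedge_thick_end 0.66 [461. 231.] [ 0.3259 -0.1904  0.009 ]
scene wedge_thick_end 0.63 [364. 300.] [0.4303 0.1155 0.009 ]
scene wedge_thick_end 0.56 [355. 260.] [0.4931 0.0172 0.009 ]
scene wedge_thin_end 0.93 [413. 270.] [ 0.3797 -0.018   0.001 ]
scene wedge_thin_end 0.8 [434. 322.] [0.2992 0.099  0.001 ]
scene wedge_thin_end 0.58 [370. 233.] [ 0.508  -0.0947  0.001 ]
```

View pics/v2.png

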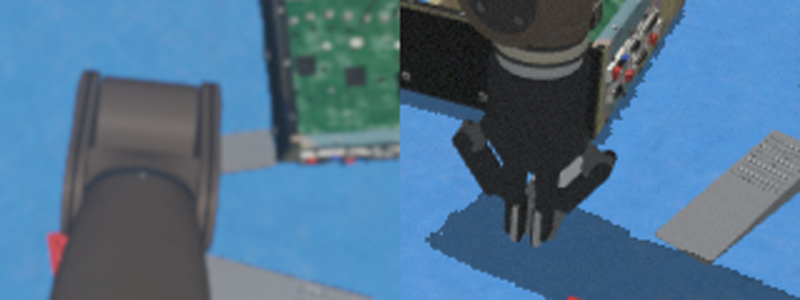

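Top crop: the wedge tip (245,152) emerges from under the wrist heading for the near-left corner; the fingers sit behind it. I'll measure its centre line against the foot.

```bash
python3 - <<'E'
from h import *
c=ctrl.read_camera("top"); px=c["pixels"].astype(int); g=(px.max(2)-px.min(2)<45)&(px.mean(2)>75)
for col in range(366,392,3):
    rows=[r for r in range(230,275) if g[r,col]]
    if rows: print(col,rows[0],rows[-1],np.round(onplane(c,[col,rows[0]-.5],.004),4),np.round(onplane(c,[col,rows[-1]+.5],.004),4))
for q,z in(("corner",.112),("foot_centre",.006)):
    for d in ctrl.tip_of(q,c)[:2]: print(q,round(d["score"],2),np.round(d["at"]),np.round(onplane(c,d["at"],z),4))
E
```

```text
366 230 270 [ 0.5679 -0.0482  0.004 ] [ 0.4606 -0.0435  0.004 ]
369 245 258 [ 0.528  -0.0542  0.004 ] [ 0.4914 -0.0526  0.004 ]
372 244 258 [ 0.5304 -0.0621  0.004 ] [ 0.4912 -0.0603  0.004 ]
375 244 257 [ 0.5302 -0.0699  0.004 ] [ 0.4936 -0.0682  0.004 ]
378 243 257 [ 0.5327 -0.0778  0.004 ] [ 0.4934 -0.0759  0.004 ]
381 243 256 [ 0.5325 -0.0856  0.004 ] [ 0.4958 -0.0838  0.004 ]
384 242 256 [ 0.5349 -0.0935  0.004 ] [ 0.4956 -0.0915  0.004 ]
387 242 256 [ 0.5347 -0.1013  0.004 ] [ 0.4954 -0.0992  0.004 ]
390 248 254 [ 0.5187 -0.1082  0.004 ] [ 0.5005 -0.1072  0.004 ]
corner 0.7 [207. 284.] [0.4254 0.3376 0.112 ]
corner 0.58 [402. 244.] [ 0.5097 -0.1189  0.112 ]
foot_centre 0.66 [400. 246.] [ 0.5209 -0.1342  0.006 ]
```

Centre line points at (0.521,-0.135), right at the foot. Push on.

```bash
python3 -m inch '[[0.88,-0.006,0,0,0],[0.88,-0.012,0,0,0],[0.88,-0.018,0,0,0],[0.88,-0.024,0,0,0],[0.88,-0.03,0,0,0]]'
for i in 1; do python3 -m inch '[[0.88,-0.001,0,0,0],[0.88,-0.002,0,0,0],[0.88,-0.003,0,0,0],[0.88,-0.004,0,0,0],[0.88,-0.005,0,0,0]]'; done
python3 -c "
from h import *
to([.521,-.137,.009],97.8)"
```

```text
time: 6.1
eef_pos: [0.5001, 0.0064, 0.0083]
tcp_rot: [0.659, 0.752, -0.0, -0.0]
contact_force: [0.4, 0.1, -0.4]
opening: 0.119
finger_force: 0.2
time: 6.52
eef_pos: [0.5007, 0.0024, 0.0084]
tcp_rot: [0.658, 0.753, 0.0, -0.0]
contact_force: [-0.7, 0.4, 0.9]
opening: 0.124
finger_force: 0.5
t 6.52 shift mm [-140.9    1.5   -0.6] turn -0.1 pos [0.5007 0.0024 0.0084] yaw 97.7 F [-0.72  0.35  0.87]
```

```bash
python3 -m inch '[[0.88,-0.001,0,0,0],[0.88,-0.002,0,0,0],[0.88,-0.003,0,0,0],[0.88,-0.003,0,0,0]]'|egrep 'eef|force'; python3 -c "
from h import *
print(np.round(proj(ctrl.read_camera('scene'),[.5,-.1,.11]),1))"
python3 -m inch '[[0.88,-0.001,0,0,0],[0.88,-0.002,0,0,0],[0.88,-0.003,0,0,0],[0.88,-0.003,0,0,0]]'|egrep 'eef|force'
```

```text
eef_pos: [0.5012, -0.0008, 0.0084]
contact_force: [-0.2, 1.2, 1.1]
finger_force: 0.3
[[377.9 191.7]]
eef_pos: [0.5015, -0.0039, 0.0083]
contact_force: [-0.3, 1.0, 0.8]
finger_force: 0.2
```

```bash
python3 -m inch '[[0.88,-0.001,0,0,0],[0.88,-0.002,0,0,0],[0.88,-0.003,0,0,0],[0.88,-0.003,0,0,0]]'|egrep 'eef|force'
```

```text
eef_pos: [0.5019, -0.0069, 0.0083]
contact_force: [0.0, 0.5, -0.3]
finger_force: 0.0
```

```bash
python3 -m inch '[[0.88,-0.001,0,0,0],[0.88,-0.002,0,0,0],[0.88,-0.003,0,0,0],[0.88,-0.003,0,0,0]]'|egrep 'eef|force'
```

```text
eef_pos: [0.5023, -0.0099, 0.0083]
contact_force: [0.0, 0.2, 0.0]
finger_force: 0.0
```

```bash
python3 -m inch '[[0.88,-0.001,0,0,0],[0.88,-0.002,0,0,0],[0.88,-0.003,0,0,0],[0.88,-0.003,0,0,0]]'|egrep 'eef|force'
```

```text
eef_pos: [0.5027, -0.0128, 0.0083]
contact_force: [0.0, -0.2, -1.5]
finger_force: 0.0
```

```bash
python3 -m inch '[[0.88,-0.001,0,0,0],[0.88,-0.002,0,0,0],[0.88,-0.002,0,0,0]]'|egrep 'eef|force'
```

```text
eef_pos: [0.503, -0.0148, 0.0083]
contact_force: [-0.1, 0.0, -0.3]
finger_force: 0.0
```

```bash
python3 -m inch '[[0.88,-0.001,0,0,0],[0.88,-0.002,0,0,0],[0.88,-0.002,0,0,0]]'|egrep 'eef|force'
```

```text
eef_pos: [0.5033, -0.0167, 0.0083]
contact_force: [0.1, -0.2, 0.5]
finger_force: 0.0
```

```bash
python3 -m inch '[[0.88,-0.001,0,0,0],[0.88,-0.002,0,0,0]]'|egrep 'eef|force'
```

```text
eef_pos: [0.5035, -0.0185, 0.0083]
contact_force: [1.2, 0.7, 0.0]
finger_force: 0.3
```

```bash
python3 -m inch '[[0.88,-0.001,0,0,0],[0.88,-0.002,0,0,0]]'|egrep 'eef|force'
```

```text
eef_pos: [0.5037, -0.0205, 0.0083]
contact_force: [-0.2, 1.3, 1.2]
finger_force: 0.9
```

```bash
python3 -m inch '[[0.88,-0.001,0,0,0],[0.88,-0.002,0,0,0]]'|egrep 'eef|force'
```

```text
eef_pos: [0.5037, -0.0217, 0.0083]
contact_force: [-1.1, 6.3, 3.6]
finger_force: 3.3
```

```bash
python3 -m inch '[[0.88,0,0,0,0],[0.88,0,0,0,0]]'|egrep 'eef|force'
python3 -c "
from h import *
for n in ('top','scene'):
    c=ctrl.read_camera(n); r,t=pose(c);k,d=K(c)
    v,u=np.mgrid[0:480,0:640]; x=cv2.undistortPoints(np.stack([u,v],-1).reshape(-1,1,2).astype(float),k,d)[:,0]; dep=c['depth'].ravel()
    P=(np.c_[x,np.ones(len(x))]*dep[:,None])@r.T+t
    m=(dep>0)&(P[:,2]>.104)&(P[:,2]<.12)&(P[:,0]>.49)&(P[:,0]<.72)&(P[:,1]>-.41)&(P[:,1]<-.09)
    A=np.c_[P[m][:,:2]-[.6,-.26],np.ones(m.sum())]; print(n,m.sum(),np.linalg.lstsq(A,P[m][:,2],rcond=None)[0])
    s=ctrl.get_state();print(s['contact_force'],s['finger_force'])
"
```

```text
eef_pos: [0.5037, -0.0218, 0.0083]
contact_force: [-1.3, 4.8, 1.5]
finger_force: 2.6
top 1448 [ 0.00905485 -0.00037795  0.1124707 ]
[-0.99562505  4.89535185  2.08546371] 2.5583071538130753
scene 666 [ 0.00083738 -0.00189266  0.11087493]
[-0.99995134  5.79330622  2.73969811] 2.543949091632385
```

Force rose sharply to about 5 N over 1 mm and holds: snug. Back off, rise, shut the fingers.

```bash
python3 -m inch '[[0.88,0.003,0,0,0],[0.88,0.015,0,0,0],[0.88,0.03,0,0,0],[0.88,0.035,0,-0.03,0],[0.88,0.035,0,-0.07,0]]'|egrep 'eef|force'
python3 -m inch '[[1,0,0,-0.04,0],[1,0,0,-0.075,0],[1,0,0,-0.075,0],[1,0,0,-0.075,0]]'
python3 - <<'E'
from h import *
to([.502,-.121,.155],97.7)
for n in("top","scene"):
    c=ctrl.read_camera(n); save(c,n+"3")
    for q,z in(("corner",.112),("wedge_thick_end",.009)):
        for d in ctrl.tip_of(q,c)[:4]: print(n,q,round(d["score"],2),np.round(d["at"]),np.round(onplane(c,d["at"],z),4))
a=cv2.imread("pics/top3.png")[190:310,300:460];b=cv2.imread("pics/scene3.png")[170:290,300:460]
cv2.imwrite("pics/v3.png",cv2.resize(np.hstack([a,b]),None,fx=2.5,fy=2.5,interpolation=2))
E
```

```text
eef_pos: [0.4952, 0.014, 0.0749]
contact_force: [0.6, -0.9, 0.9]
finger_force: 0.0
time: 10.25
eef_pos: [0.5012, 0.0122, 0.1564]
tcp_rot: [0.658, 0.753, 0.002, 0.003]
contact_force: [-0.4, 0.0, -0.0]
opening: -0.0
finger_force: 0.0
t 10.25 shift mm [-132.1  -17.     1.7] turn -0.0 pos [0.5012 0.0122 0.1564] yaw 97.7 F [-0.45  0.01 -0.  ]
top wedge_thick_end 0.79 [310. 286.] [0.425  0.1015 0.009 ]
top wedge_thick_end 0.7 [424. 322.] [ 0.3275 -0.1815  0.009 ]
top wedge_thick_end 0.61 [363. 251.] [ 0.5116 -0.0378  0.009 ]
scene corner 0.95 [381. 186.] [ 0.5017 -0.1205  0.112 ]
scene wedge_thick_end 0.84 [364. 299.] [0.4312 0.1143 0.009 ]
scene wedge_thick_end 0.63 [359. 243.] [ 0.511 -0.039  0.009]
```

View pics/v3.png

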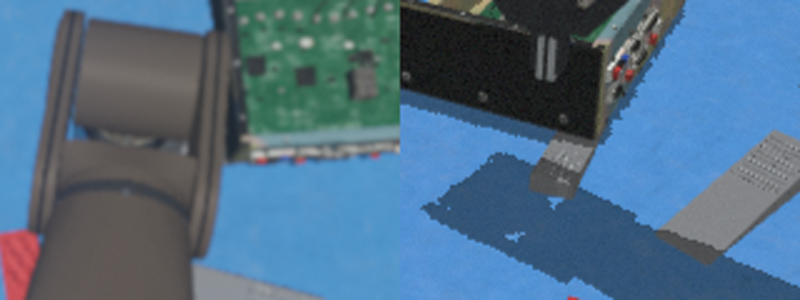

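The scene crop shows the thick end (555,180) still left of the wall with the thin half under the near left corner. Wedge at rest, aligned. Over to the corner at (0.502,-0.121).

```bash
python3 -m inch '[[1,-0.03,-0.004,0,0],[1,-0.06,-0.008,0,0],[1,-0.09,-0.012,0,0],[1,-0.12,-0.016,0,0],[1,-0.132,-0.017,0,0]]'|egrep 'eef|force'
python3 -m inch '[[1,0,0,0.01,0],[1,0,0,0.02,0],[1,0,0,0.025,0],[1,0,0,0.025,0]]'|egrep 'eef|force'
python3 -c "
from h import *
to([.502,-.121,.113],97.7)"
```

```text
eef_pos: [0.4996, -0.1237, 0.1524]
contact_force: [0.0, -0.6, 0.4]
finger_force: 0.0
eef_pos: [0.4983, -0.1188, 0.1253]
contact_force: [-0.6, -0.3, -0.6]
finger_force: 0.0
t 11.3 shift mm [-2.7  3.5 12.3] turn 0.0 pos [ 0.4983 -0.1188  0.1253] yaw 97.7 F [-0.56 -0.28 -0.61]
```

```bash
python3 -m inch '[[1,-0.002,0.003,0.003,0],[1,-0.002,0.003,0.007,0],[1,-0.002,0.003,0.01,0],[1,-0.002,0.003,0.01,0]]'|egrep 'eef|force'
```

```text
eef_pos: [0.5031, -0.1219, 0.1177]
contact_force: [0.6, -0.7, -0.4]
finger_force: 0.0
```

```bash
python3 -m inch '[[1,0,0,0.001,0],[1,0,0,0.002,0],[1,0,0,0.002,0]]'|egrep 'eef|force'
```

```text
eef_pos: [0.5033, -0.1225, 0.1163]
contact_force: [-0.3, -0.5, 0.1]
finger_force: 0.0
```

```bash
python3 -m inch '[[1,0,0,0.001,0],[1,0,0,0.001,0]]'|egrep 'eef|force'
```

```text
eef_pos: [0.5033, -0.1225, 0.1153]
contact_force: [0.4, -0.8, -0.5]
finger_force: 0.0
```

```bash
python3 -m inch '[[1,0,0,0.001,0],[1,0,0,0.002,0],[1,0,0,0.002,0]]'|egrep 'eef|force'
```

```text
eef_pos: [0.5032, -0.1225, 0.1131]
contact_force: [-0.2, -0.2, -0.0]
finger_force: 0.0
```

```bash
python3 -m inch '[[1,0,0,0.001,0],[1,0,0,0.001,0]]'|egrep 'eef|force'
```

```text
eef_pos: [0.5032, -0.1225, 0.1121]
contact_force: [0.2, -0.5, -0.1]
finger_force: 0.0
```

```bash
python3 -m inch '[[1,0,0,0.001,0],[1,0,0,0.001,0]]'|egrep 'eef|force'
```

```text
eef_pos: [0.5033, -0.1225, 0.112]
contact_force: [-2.2, 0.2, 5.2]
finger_force: 2.3
```

Stiff at z = 0.112, no dip. Press a little more, hold, then release.

```bash
python3 -m inch '[[1,0,0,0.0005,0],[1,0,0,0.001,0],[1,0,0,0.001,0],[1,0,0,0.001,0],[1,0,0,0.001,0]]'|egrep 'eef|force'
```

```text
eef_pos: [0.5033, -0.1225, 0.112]
contact_force: [-4.5, 1.1, 9.5]
finger_force: 4.6
```

```bash
python3 -m inch '[[1,0,0,-0.002,0],[1,0,0,-0.005,0],[1,0,0,-0.02,0],[1,0,0,-0.05,0],[1,0,0,-0.09,0]]'|egrep 'eef|force'
python3 -m inch '[[1,0.04,-0.02,-0.03,0],[1,0.08,-0.04,-0.03,0],[1,0.12,-0.06,-0.03,0],[1,0.16,-0.06,-0.03,0],[1,0.2,-0.06,-0.03,0]]'|egrep 'eef|force'
python3 - <<'E'
from h import *
for n in("top","scene"):
    c=ctrl.read_camera(n); save(c,n+"4")
    for q,z in(("corner",.112),("foot_centre",.006),("wedge_thick_end",.009)):
        for d in ctrl.tip_of(q,c)[:3]: print(n,q,round(d["score"],2),np.round(d["at"]),np.round(onplane(c,d["at"],z),4))
c=ctrl.read_camera("top"); px=c["pixels"].astype(int); g=(px.max(2)-px.min(2)<45)&(px.mean(2)>75)
for col in range(362,390,4):
    rows=[r for r in range(236,268) if g[r,col]]
    if rows: print(col,rows[0],rows[-1],np.round(onplane(c,[col,rows[0]-.5],.012),4),np.round(onplane(c,[col,rows[-1]+.5],.012),4))
a=cv2.imread("pics/top4.png")[190:310,320:480];b=cv2.imread("pics/scene4.png")[150:270,300:460]
cv2.imwrite("pics/v4.png",cv2.resize(np.hstack([a,b]),None,fx=2.5,fy=2.5,interpolation=2))
E
```

```text
eef_pos: [0.501, -0.1215, 0.1974]
contact_force: [0.9, -0.1, 0.2]
finger_force: 0.0
eef_pos: [0.4179, 0.0571, 0.2305]
contact_force: [1.5, 0.0, 0.4]
finger_force: 0.0
top corner 0.97 [401. 247.] [ 0.5016 -0.1182  0.112 ]
top corner 0.49 [312. 173.] [0.6891 0.0872 0.112 ]
top foot_centre 0.71 [401. 249.] [ 0.5143 -0.1371  0.006 ]
top wedge_thick_end 0.77 [426. 321.] [ 0.3305 -0.1877  0.009 ]
top wedge_thick_end 0.76 [306. 280.] [0.4389 0.1102 0.009 ]
top wedge_thick_end 0.61 [362. 253.] [ 0.5047 -0.0347  0.009 ]
scene corner 0.88 [381. 186.] [ 0.5022 -0.1246  0.112 ]
scene corner 0.19 [374. 222.] [0.4613 0.0127 0.112 ]
scene foot_centre 0.8 [372. 223.] [ 0.5166 -0.129   0.006 ]
scene wedge_thick_end 0.83 [359. 244.] [ 0.5075 -0.0345  0.009 ]
scene wedge_thick_end 0.79 [458. 232.] [ 0.3317 -0.1864  0.009 ]
scene wedge_thick_end 0.65 [366. 300.] [0.4268 0.1136 0.009 ]
362 241 267 [ 0.5376 -0.0358  0.012 ] [ 0.4676 -0.0329  0.012 ]
370 242 267 [ 0.5344 -0.0563  0.012 ] [ 0.4671 -0.0533  0.012 ]
374 243 257 [ 0.5316 -0.0665  0.012 ] [ 0.4926 -0.0647  0.012 ]
378 243 257 [ 0.5313 -0.0768  0.012 ] [ 0.4923 -0.0749  0.012 ]
382 242 256 [ 0.5336 -0.0872  0.012 ] [ 0.4946 -0.0853  0.012 ]
386 242 255 [ 0.5334 -0.0975  0.012 ] [ 0.497  -0.0956  0.012 ]
```

View pics/v4.png

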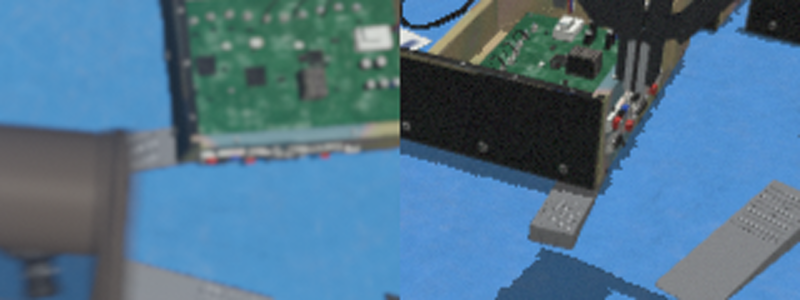

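The wedge (thick end at 555,230) sits under the corner on line with the foot, the chassis hasn't moved and the gripper is clear. Handing in.

```bash
python3 -m inch '[[1,0,0,0,0],[1,0,0,0,0],[1,0,0,0,0],[1,0,0,0,0]]'|egrep 'time|force'; python3 -c "
from plant import ctrl
print(ctrl.sign_off())"
```

```text
time: 14.67
contact_force: [0.4, -0.1, -0.8]
finger_force: 0.0
the job is handed in; nothing more can be done
None
```

I pushed the small grey wedge under the short foot until it was snug, pressed the corner with about 9.5 N and it didn't dip, then backed clear and handed the job in at 14.7 s; no verdict came back, and I couldn't measure the chassis tilt directly.

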